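# Hold the drive collar on the shaft flat of the bottle-labeller's drive head

## Task

Release the shaft lock of the labeller's drive head by pressing its sprung lever down until it snaps over and stays down by itself, then turn the shaft until your fingers feel its flat facing the notched key rest. Slip the loose collar over the shaft with its set screw on that flat and pointing at the key rest, fully down on the shoulder, and finish still gripping the collar there (do not let go) so that a colleague across the table can tighten the screw. Leave everything else on the table where it is.

Things in the scene. Friction and masses are not known exactly. Their poses are not given: they have to be found in the camera images.
- drive: drive head: grey box 130 (x) x 104 (y) x 55 mm high on a 150 x 130 mm foot, fixed to the table, with an upright steel shaft. Origin on the shaft axis at table height; x points to the key rest, a slim steel post with a two-eared notch, 14 x 20 mm, 58 mm from the axis, 84 mm high. Round the shaft: pinned lock wheel, radius 33 mm, 60 to 74 mm high; shoulder, radius 16 mm, up to 90 mm; bare shaft to 132 mm.
- seat (a point): on the shaft axis, at the top of the shoulder, 90 mm above the table, where the collar's underside must rest; axes as the drive head's, they do not turn with the shaft. With the lock on, its pawl stands between the wheel's pins and the shaft has only a few degrees of play; released, it turns easily (0.04 N m of friction) and stays where left.
- shaft_top (a point): tip of the bare shaft, on its axis, 132 mm up; axes as the drive head's. Bare shaft: 24 mm thick, 42 mm long, one flat along all of it, 18.8 mm wide, 7.5 mm from the axis: 19.5 mm across flat and back, else up to 24 mm. Its angle is not given: at the start the flat looks 0.5 to 1.6 rad anticlockwise (from above) of the key rest direction (drive x).
- lock (a joint): the lock lever on the drive head's +y side, about a level axis 62 mm from the shaft axis and 40 mm high: 0 rad up (pawl in, shaft locked), grows as pressed; sprung, it takes 2 to 10 N at the pad; it snaps past a catch at 0.3 to 0.4 rad and then stays down by itself at its stop, about 0.40 rad. The catch is a 53 mm high steel post beside the lever, 114 mm from the shaft axis
- lock_pad (a point): top of the black thumb pad (34 x 36 mm) at the end of the lock lever, in the middle, 150 mm from the shaft axis and 84 mm high when up; it sinks to about 46 mm height and 160 mm from the axis when down. Press it from above.
- collar: the loose collar, a dark steel ring lying flat on the table: outside 48 mm, 24 mm high, about 0.2 kg, bore 27.6 mm. Origin at the centre of its underside, z up, x towards the set screw. The 10 mm thick screw stands out to 29 mm from the axis; its tip stands in the bore, 8.7 mm from the axis, so the collar goes down the shaft only with the screw over the flat.
- screw (a point): outer end of the collar's set screw, 29 mm from the collar's axis, 12 mm above its underside
- spacer: a plain bright steel ring, 42 mm outside, 18 mm high, with no screw; not needed, leave it
- hexkey: T-handled hex key lying on the table, 110 mm long; leave it
- wrench: steel wrench lying on the table; leave it
- bottle1: standing full amber sparkling-wine bottle with foil neck, 88 mm wide, 316 mm high, at the right of the table; leave it
- bottle2: standing full green bottle of the same shape, at the left of the table; leave it
- grease: small metal can, 66 mm wide, 60 mm high; leave it
Mind the look-alikes: they are no part of the job. What is shaped like the collar but orange is not meant.

How it is judged:
By the outcome, as a careful person would: the job done as asked, in the order asked, and still so for the second after the job is handed in, while the arm keeps its last pose, push and grip.
It also fails if it takes over 72 s, if anything falls off the work surface, if the arm or the gripper's body presses on something with over 40 N, if the wrist force passes 120 N, or if a joint passes its speed limit or range.

## Robot

A 6-joint arm with a two-finger parallel gripper is mounted at the origin on the work surface. World frame = base frame: x ahead of the robot, y to its left, z up, the work surface at z = 0. Lengths are in mm, angles in rad, forces in N, time in s.
With the tool pointing down it reaches from about 350 to 875 mm from the base axis. Payload 4.2 kg.
Tool frame: the origin (TCP) lies between the finger pads; the fingertips stand 19 mm ahead of it and the grasp point (between the pads) is the TCP; y points along the fingers, z is the direction in which the jaws open and shut, and the axes are right-handed (so a half turn about y gives the same grasp; the last joint's range is limited). The gripper opens to 85 mm and grips with 20 to 120 N. Pads are 22 mm wide; open, the fingers measure 114 mm over their backs; the gripper's body (76 mm by 85 mm) begins 54 mm behind the grasp point. The pads swing forward as they close: fully open they stand 13 mm farther back than shut.
Start: joints at [-0.951, 0.385, 0.008, 0, -1.194, -0.259], TCP at [220.653, -584.732, 250.312] pointing down, gripper open.
Joint ranges: [-3.14, 3.14], [-1.21, 2.06], [-1.07, 1.41], [-3.16, 2.05], [-2.99, -0.16], [-3.1, 3.1]. Speed limits (rad/s): [2.79, 2.79, 3.14, 3.14, 3.14, 3.14].

## Interface

Orientations are given as a unit quaternion [x, y, z, w].
In Python, from bench import arm gives the robot as it stands.
- The arm moves only by the shell command python3 -m inch 'ROWS'. ROWS is JSON, a list of rows, each a list of 7 numbers: the opening, from 0 (shut) to 1 (fully open), then the shift along the tool's x, y, z in cm, then the turn, a rotation vector about the tool's x, y, z in degrees. A call has 1 to 20 rows; each row is the pose to reach, as a shift and turn from the pose commanded when the call began, along the tool's axes at that moment; what a row does not reach only later rows make up. A row lasts 1/12 s, in which the tool goes at most 41.7 mm and 7.16 degrees, less where a joint would pass 70% of its speed; a pose out of reach is approached as far as the arm can. A call with a gripper value outside its range is refused whole. The fingers move at their own pace and stop on an object; the grip force is fixed at half the most. Time passes only in rows, so rows that repeat a pose let the fingers close. It gives the time, the measured TCP pose, the force and the opening at its end, in the units of the state.
- arm.read_state(): the state, without advancing time (a new reading comes with each control period).
- arm.get_image(name): name is "side" or "top" or "wrist"; returns the picture (480x640x3 uint8, red, green, blue); there is no depth.
- arm.camera_params(name): a dict with "fx", "fy", "cx", "cy" (pixels), "rvec" (rotation vector, rad) and "tvec" (3), from world to camera coordinates, as OpenCV has them. Camera axes: x right, y down, z forward; pixel columns grow to the right and rows downward; lengths in mm; the calibration is good to about 2 mm. The wrist camera is an equidistant fisheye: a pixel r from the principal point sees the ray r / f radians off the axis. A picture is of the moment at which its call begins: read the wrist's pose just before it. camera_params takes no time and is no camera call; for the wrist camera it gives the pose at the moment of the call.
- arm.job_done(): hands the job in, once; it reports no verdict.
Trained networks look in the newest picture that a camera, given by its name, has taken for a name from the list of things; names that differ only in an ending like _2 or _b are one class to them, and where a whole thing is asked for, a point or a joint stands for the part that bears it (a point fixed in the world has none). Each returns a list of dicts, best first, with "conf" (0 to 1); they miss things now and then, are a little off and sometimes report something else, mostly with a low value. They report only what shows in the picture. A call takes as long as a camera call. They do not tell look-alikes from the thing itself.
- arm.masks_of(label, camera): "mask" (480x640 bool, what is visible of it) and "extent" ([left, top, width, height] in pixels, round what is visible of it).
The state is a dict: "clock": time; "joints": joint angles; "joint_vel": joint speeds; "joint_efforts": joint torques, N m; "position": TCP position; "ee_rot": TCP orientation; "contact_force": force on the tool from outside, world axes, zero at the start; "wrist_torque": the same for the moment, N m; "gripper_width": finger opening in mm.
Only numpy, scipy, OpenCV 4.12 (cv2) and the standard library are available. Lean on these libraries where they do the work, as an engineer would, in place of code of your own. Each camera call takes 0.05 s, during which the arm holds its last target.

## Working session

There is one attempt and no reset: what is moved stays moved. The work goes in short steps, Python scripts to look and compute and a shell command to move; the robot and the scene stay as the last step left them, time stands still between calls to the robot, and variables do not carry over. Pictures are saved under pics/ and viewed, and the job is handed in when it is done.

```bash
ls; mkdir -p pics; python3 - <<'E'
from bench import arm
import cv2
print(arm.read_state())
for n in ["side","top","wrist"]:
    p=arm.camera_params(n); print(n,p)
    cv2.imwrite(f"pics/{n}0.png",arm.get_image(n)[:,:,::-1])
E
```

```text
pics
{'clock': 0.0, 'joints': array([-9.51393890e-01,  3.85556981e-01,  6.61557795e-03, -4.90260558e-04,
       -1.19402402e+00, -2.58608420e-01]), 'joint_vel': array([-0.00057908, -0.00058625,  0.0007504 , -0.00108832,  0.00118234,
        0.00126177]), 'joint_efforts': array([ 7.11629746e-04, -3.92289305e+01,  1.88405961e+01,  4.18628857e+00,
       -4.62869735e-03,  3.08833023e-06]), 'position': array([ 220.46027368, -584.23574431,  249.21858438]), 'ee_rot': array([-0.69488063, -0.12662609,  0.12698635,  0.69640592]), 'contact_force': array([ 0.72201823, -0.18499938, -0.0579563 ]), 'wrist_torque': array([ 0.01758834, -0.04377668, -0.02515233]), 'gripper_width': 85.49181950528003}
side {'fx': 619.5209219486516, 'fy': 619.5209219486516, 'cx': 314.4479603398316, 'cy': 239.37958417043325, 'rvec': array([ 0.77995432, -2.60816666,  1.07500695]), 'tvec': array([ 476.68755363,  295.92336566, 1486.02325929])}
top {'fx': 466.6924922365931, 'fy': 466.6924922365931, 'cx': 319.3619789198451, 'cy': 242.270150173137, 'rvec': array([ 2.11868054, -2.09653688,  0.21948522]), 'tvec': array([ -16.92285411,  606.31355301, 1042.29196502])}
wrist {'fx': 371.64829954431775, 'fy': 371.64829954431775, 'cx': 321.0821997765391, 'cy': 243.72489845325612, 'rvec': array([-1.68963777, -2.44153348, -0.33674987]), 'tvec': array([624.21774137, -35.88096174, 378.28743052])}
```

View pics/top0.png

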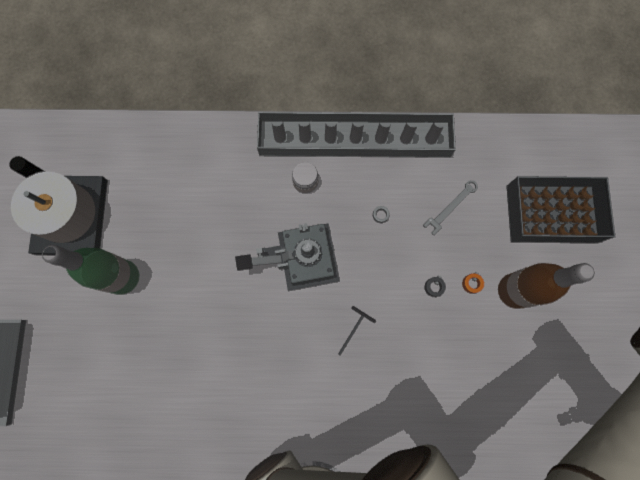

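View pics/side0.png

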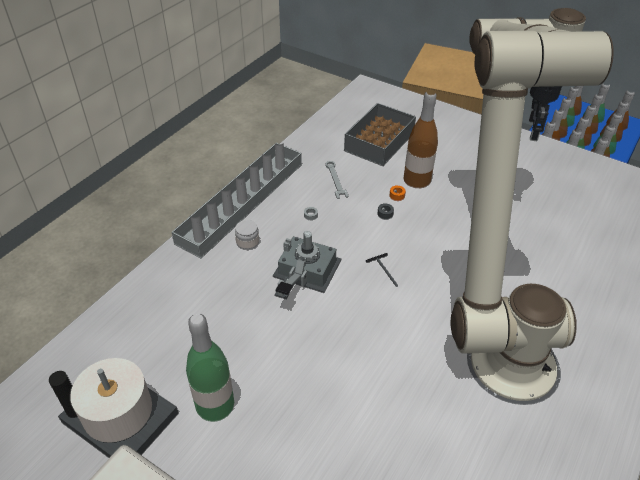

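View pics/wrist0.png

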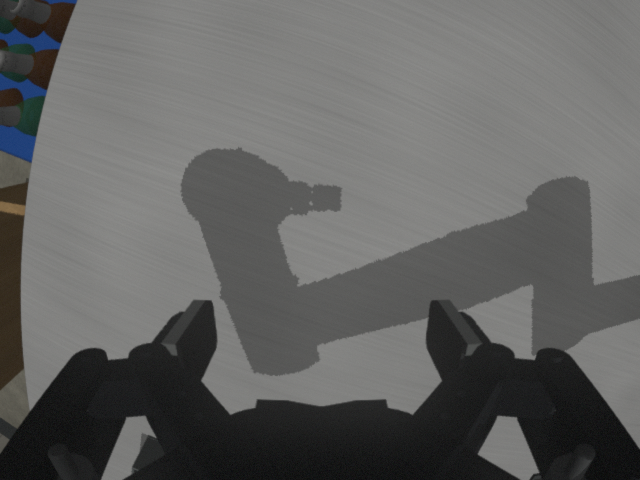

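Ring-like candidates in the top image are the dark ring (435,287), the orange ring (473,283, a look-alike) and the bright spacer (381,214). I choose the dark one at (435,287). The drive is at (308,250), the pad at (244,262), and the key rest at about (305,228), on the far side from the robot.

```bash
cat > h.py <<'E'
from bench import arm
import cv2, numpy as np
from scipy.spatial.transform import Rotation as R
def ray(n,px,p=None):
    p=p or arm.camera_params(n); u=np.array(px,float)
    x=(u[0]-p['cx'])/p['fx']; y=(u[1]-p['cy'])/p['fy']
    if n=='wrist':
        r=np.hypot(x,y); d=np.array([x/r*np.sin(r),y/r*np.sin(r),np.cos(r)]) if r>1e-9 else np.array([0,0,1.])
    else: d=np.array([x,y,1.])
    Rm=cv2.Rodrigues(np.array(p['rvec']))[0]
    return -Rm.T@np.array(p['tvec']), Rm.T@d
def atz(n,px,z,p=None):
    c,d=ray(n,px,p); return c+d*(z-c[2])/d[2]
def proj(n,X,p=None):
    p=p or arm.camera_params(n); Rm=cv2.Rodrigues(np.array(p['rvec']))[0]
    v=Rm@np.array(X,float)+np.array(p['tvec'])
    if n=='wrist':
        th=np.arctan2(np.hypot(v[0],v[1]),v[2]); k=th/np.hypot(v[0],v[1])
        return np.array([p['cx']+p['fx']*v[0]*k,p['cy']+p['fy']*v[1]*k])
    return np.array([p['cx']+p['fx']*v[0]/v[2],p['cy']+p['fy']*v[1]/v[2]])
def shift(target):
    s=arm.read_state(); r=R.from_quat(s['ee_rot']); return r.inv().apply(np.array(target)-s['position'])/10
def crop(n,x,y,w,h,k,f,im=None):
    im=arm.get_image(n) if im is None else im
    c=im[y:y+h,x:x+w]; cv2.imwrite(f,cv2.resize(c,None,fx=k,fy=k,interpolation=cv2.INTER_CUBIC)[:,:,::-1])
E
python3 - <<'E'
from h import *
s=arm.read_state(); print(R.from_quat(s['ee_rot']).as_matrix().round(3))
im=arm.get_image('top')
crop('top',220,190,140,120,5,'pics/t1.png',im); crop('top',400,250,100,70,8,'pics/t2.png',im)
for l in ['collar','drive','lock_pad','shaft_top','hexkey']:
    for m in arm.masks_of(l,'top')[:3]:
        ys,xs=np.nonzero(m['mask']); c=(xs.mean(),ys.mean()); print(l,round(m['conf'],2),m['extent'],np.round(c,1),[atz('top',c,z).round() for z in (0,24,84,132)])
crop('side',260,210,100,100,6,'pics/s1.png')
for l in ['collar']:
    for m in arm.masks_of(l,'side')[:3]:
        ys,xs=np.nonzero(m['mask']); c=(xs.mean(),ys.mean()); print(l,round(m['conf'],2),m['extent'],np.round(c,1),[atz('side',c,z).round() for z in (0,12,24)])
E
```

```text
[[ 0.936 -0.001 -0.353]
 [ 0.353  0.001  0.936]
 [-0.    -1.     0.002]]
collar 0.69 [461.8, 275.6, 21.5, 14.3] [473.1 283.1] [array([ 521., -390.,    0.]), array([ 518., -382.,   24.]), array([ 511., -363.,   84.]), array([ 504., -347.,  132.])]
collar 0.66 [425.5, 275.9, 18.0, 17.8] [434.9 286.7] [array([ 512., -296.,    0.]), array([ 509., -290.,   24.]), array([ 501., -275.,   84.]), array([ 496., -263.,  132.])]
collar 0.23 [423.9, 178.7, 55.1, 53.4] [450.5 207.5] [array([ 715., -344.,    0.]), array([ 707., -337.,   24.]), array([ 690., -320.,   84.]), array([ 675., -306.,  132.])]
drive 0.56 [235.5, 222.4, 104.9, 69.4] [299.3 257.1] [array([582.,  40.,   0.]), array([578.,  38.,  24.]), array([567.,  35.,  84.]), array([558.,  33., 132.])]
lock_pad 0.85 [235.4, 250.8, 61.6, 15.4] [262. 260.] [array([574., 132.,   0.]), array([570., 129.,  24.]), array([559., 121.,  84.]), array([551., 115., 132.])]
shaft_top 0.98 [235.0, 223.8, 103.9, 66.3] [299.4 256.9] [array([582.,  39.,   0.]), array([578.,  38.,  24.]), array([567.,  35.,  84.]), array([558.,  33., 132.])]
hexkey 0.55 [344.4, 309.4, 26.8, 38.5] [359.7 323.4] [array([ 420., -110.,    0.]), array([ 419., -108.,   24.]), array([ 417., -103.,   84.]), array([415., -99., 132.])]
collar 0.67 [390.3, 185.0, 12.7, 11.5] [397.2 192.5] [array([ 524., -399.,    0.]), array([ 518., -386.,   12.]), array([ 513., -373.,   24.])]
collar 0.63 [380.8, 205.3, 11.8, 18.2] [385.9 211.4] [array([ 512., -303.,    0.]), array([ 506., -291.,   12.]), array([ 501., -279.,   24.])]
```

View pics/t1.png

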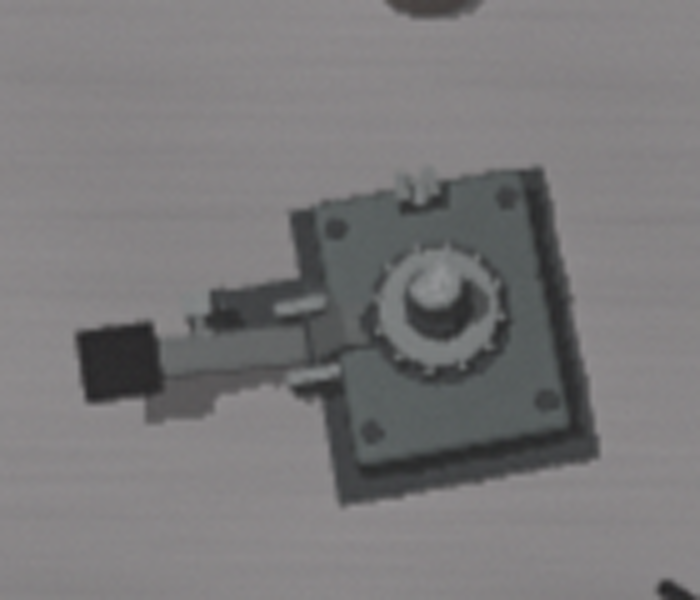

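View pics/t2.png

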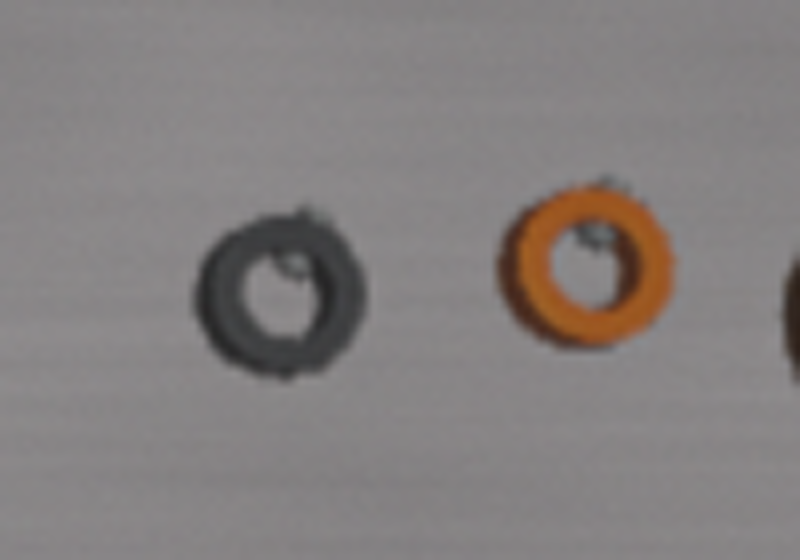

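View pics/s1.png

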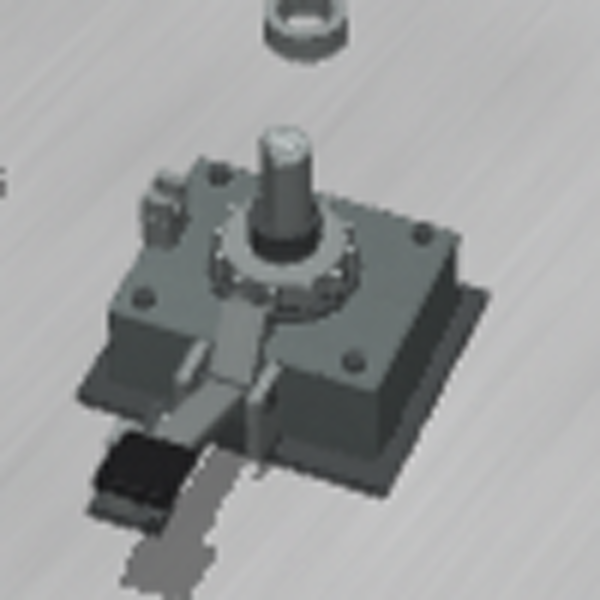

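```bash
python3 - <<'E'
from h import *
from scipy.optimize import least_squares
P=arm.camera_params('top'); S=arm.camera_params('side')
t=lambda a,b:(220+a/5-.4,190+b/5-.4)
ob=[('top',t(118,362),(0,150,84)),('top',t(436,280),(0,0,132)),('top',t(316,208),(65,52,55)),('top',t(523,172),(65,-52,55)),('top',t(570,430),(-65,-52,55)),('top',t(361,465),(-65,52,55)),('top',t(419,187),(58,0,84))]
s=lambda a,b:(260+a/6-.4,210+b/6-.4)
ob+=[('side',s(288,145),(0,0,132)),('side',s(148,470),(0,150,84)),('side',s(460,235),(-65,-52,55)),('side',s(375,410),(-65,52,55))]
ob=[o for o in ob]
def f(v):
    x,y,th=v; c,q=np.cos(th),np.sin(th)
    return np.concatenate([proj(n,(x+c*a-q*b,y+q*a+c*b,z),P if n=='top' else S)-px for n,px,(a,b,z) in ob])
r=least_squares(f,[570,20,0],loss='soft_l1'); print(r.x, np.degrees(r.x[2])); print(f(r.x).reshape(-1,2).round(1))
x,y,th=r.x
for n,v in dict(pad=(0,150),paddn=(0,160),key=(58,0)).items(): print(n,x+np.cos(th)*v[0]-np.sin(th)*v[1],y+np.sin(th)*v[0]+np.cos(th)*v[1])
t2=lambda a,b:(400+a/8-.4,250+b/8-.4)
print('collar top',atz('top',t2(282,293),24),'screw',atz('top',t2(316,212),12),'in',atz('top',t2(295,266),12))
E
```

```text
[5.81796128e+02 1.70907773e+01 1.87518724e-01] 10.744031462947575
[[ 0.1  0. ]
 [-0.1  1. ]
 [-1.1 -0.5]
 [ 0.1 -0.7]
 [ 0.5  0.4]
 [-1.2  1.1]
 [-0.3 -0.1]
 [-0.5  0. ]
 [-0.5 -1.3]
 [ 0.6 -0.7]
 [ 0.4 -3.3]]
pad 553.8328738074829 164.46125072494274
paddn 551.968656882215 174.28594895214263
key 638.7793774042618 27.903235483498804
collar top [ 509.66743628 -289.73900977   24.        ] screw [ 536.07390857 -304.06789129   12.        ] in [ 519.41895379 -296.957702     12.        ]
```

```bash
python3 - <<'E'
from h import *
s=arm.read_state(); p=arm.camera_params('wrist'); Rm=cv2.Rodrigues(p['rvec'])[0]; r=R.from_quat(s['ee_rot']).as_matrix()
c=-Rm.T@p['tvec']; print('cam in tool',r.T@(c-s['position']), 'axes',(r.T@Rm.T).round(2))
print(shift((553,166,190)))
E
```

```text
cam in tool [-6.77183062e+01 -1.23443571e+02 -1.05382866e-01] axes [[ 0.    0.96  0.27]
 [ 0.   -0.27  0.96]
 [ 1.   -0.   -0.  ]]
[57.59697891  6.02829964 58.50830332]
```

```bash
python3 -m inch '[[0,5,0,5,0,0,0],[0,10,0,10,0,2,0],[0,15,0,15,0,4,0],[0,20,0,20,0,6,0],[0,23,0,23,0,8,0],[0,26,0,26,0,10,0],[0,29,0,29,0,10,0],[0,32,0,32,0,10,0],[0,35,0,35,0,10,0],[0,38,0,38,0,10,0],[0,41,0,41,0,10,0],[0,44,0,44,0,10,0],[0,47,0,47,0,10,0],[0,50,1,50,0,10,0],[0,53,2,53,0,10,0],[0,55.5,4,56,0,10,0],[0,57.6,6,58.5,0,10,0],[0,57.6,6,58.5,0,10,0],[0,57.6,6,58.5,0,10,0],[0,57.6,6,58.5,0,10,0]]'; python3 - <<'E'
from h import *
s=arm.read_state(); print(s['clock'],s['position'],s['joints'].round(3),s['gripper_width'],s['contact_force'],R.from_quat(s['ee_rot']).as_matrix().round(3))
cv2.imwrite('pics/w1.png',arm.get_image('wrist')[:,:,::-1])
crop('top',200,190,160,120,5,'pics/t3.png')
th=.1875;
for v in [(0,150,84),(0,0,132),(58,0,84)]: print(proj('wrist',(581.8+np.cos(th)*v[0]-np.sin(th)*v[1],17.1+np.sin(th)*v[0]+np.cos(th)*v[1],v[2])))
E
```

```text
clock: 2.22
position: [553.6, 168.4, 189.7]
ee_rot: [-0.704, -0.066, 0.066, 0.704]
contact_force: [1.0, -0.7, -0.3]
gripper_width: -0.1
2.2167 [553.56170435 168.37614933 189.69387497] [ 0.575  0.356 -0.197  0.    -1.017 -1.959] -0.09220949359669409 [ 1.04477067 -0.67342322 -0.29403085] [[ 0.983  0.    -0.186]
 [ 0.186  0.     0.983]
 [ 0.    -1.     0.   ]]
[312.87663272 248.45456167]
[ 67.33282573 268.93288021]
[118.6484432  319.89355393]
```

View pics/w1.png

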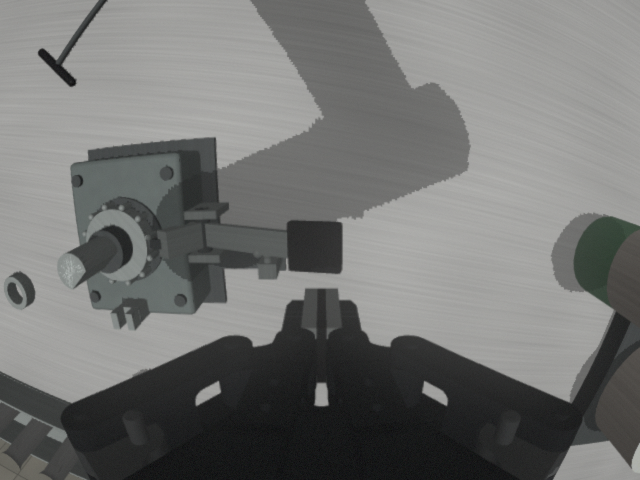

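View pics/t3.png

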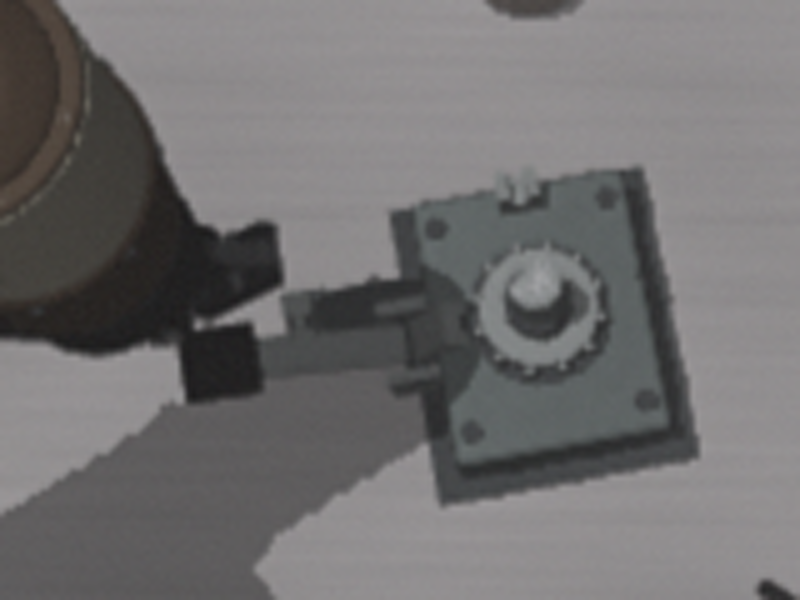

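The wrist picture shows the pad at (315,246), predicted (313,248), and the shaft tip at (70,270), predicted (67,269), so the pose estimate holds. Pressing now.

```bash
python3 -m inch '[[0,0,3,0,0,0,0],[0,0,6,0,0,0,0],[0,0,7.5,0,0,0,0],[0,0,8.2,0,0,0,0],[0,0,8.8,0,0,0,0],[0,0,9.4,0,0,0,0],[0,0,9.9,0,0,0,0],[0,0,10.3,0.1,0,0,0],[0,0,10.7,0.2,0,0,0],[0,0,11.1,0.3,0,0,0],[0,0,11.4,0.3,0,0,0]]'; python3 -m inch '[[0,0,0.3,0,0,0,0],[0,0,0.6,0,0,0,0],[0,0,0.8,0,0,0,0]]';  python3 -m inch '[[0,0,0.2,0,0,0,0],[0,0,0.4,0,0,0,0]]'
```

```text
clock: 3.23
position: [553.5, 169.8, 77.8]
ee_rot: [-0.703, -0.067, 0.065, 0.705]
contact_force: [-1.7, 2.9, 3.2]
gripper_width: 0.1
clock: 3.48
position: [552.4, 168.8, 67.9]
ee_rot: [0.704, 0.066, -0.066, -0.704]
contact_force: [-0.9, 1.9, 1.4]
gripper_width: 0.2
clock: 3.65
position: [552.5, 168.9, 65.2]
ee_rot: [0.704, 0.066, -0.066, -0.704]
contact_force: [-5.5, 1.5, 17.4]
gripper_width: -0.1
```

```bash
python3 -m inch '[[0,0,0.1,0,0,0,0],[0,0,0.1,0,0,0,0]]';  python3 -m inch '[[0,0,-3,0,0,0,0],[0,0,-7,0,0,0,0],[0,0,-11,0,0,0,0],[0,0,-12,0,0,0,0],[0,0,-12,0,0,0,0]]'; python3 - <<'E'
from h import *
cv2.imwrite('pics/w2.png',arm.get_image('wrist')[:,:,::-1])
th=.1875;
for v in [(0,150,84),(0,160,46),(0,0,132),(58,0,84)]: print(proj('wrist',(581.8+np.cos(th)*v[0]-np.sin(th)*v[1],17.1+np.sin(th)*v[0]+np.cos(th)*v[1],v[2])))
print(arm.read_state()['clock'],shift((581.8,17.1,230)),shift((500,17,230)))
E
```

```text
clock: 3.82
position: [552.5, 169.0, 65.4]
ee_rot: [0.704, 0.066, -0.066, -0.704]
contact_force: [-5.6, 1.6, 14.8]
gripper_width: -0.2
clock: 4.23
position: [554.3, 169.5, 187.4]
ee_rot: [-0.703, -0.068, 0.063, 0.705]
contact_force: [0.2, -0.2, -0.6]
gripper_width: 0.1
[313.74688825 251.23128388]
[328.41442212 235.98597989]
[ 65.55559092 273.68745782]
[118.12989688 323.69132522]
4.2833 [  0.05613279  -4.56341989 -15.45121802] [ -7.98493413  -4.58232057 -13.95008995]
```

View pics/w2.png

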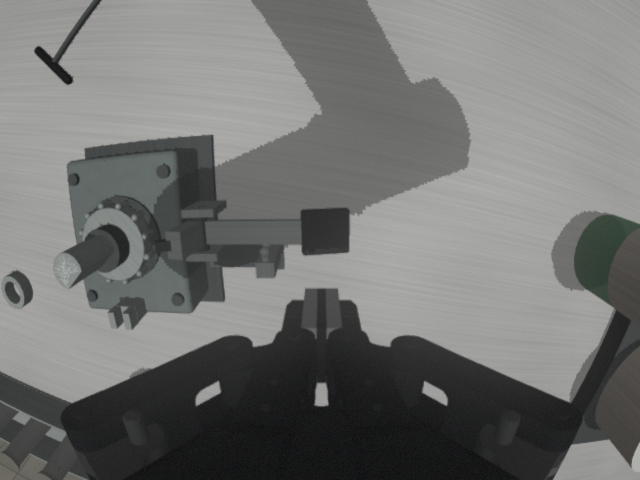

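The lever stays down: the pad is at (325,231), near the predicted down position (328,236). Next I turn the wrist and move above the shaft.

```bash
python3 -m inch '[[1,0,-4.6,-1,0,-7,0],[1,0,-4.6,-3,0,-14,0],[1,0,-4.6,-5,0,-21,0],[1,0,-4.6,-7,0,-28,0],[1,0,-4.6,-9,0,-35,0],[1,0,-4.6,-11,0,-42,0],[1,0,-4.6,-13,0,-49,0],[1,0,-4.6,-14,0,-56,0],[1,0,-4.6,-15.4,0,-63,0],[1,0,-4.6,-15.4,0,-70,0],[1,0,-4.6,-15.4,0,-77,0],[1,0,-4.6,-15.4,0,-84,0],[1,0,-4.6,-15.4,0,-91,0],[1,0,-4.6,-15.4,0,-98,0],[1,0,-4.6,-15.4,0,-105,0],[1,0,-4.6,-15.4,0,-112,0],[1,0,-4.6,-15.4,0,-119,0],[1,0,-4.6,-15.4,0,-126,0],[1,0,-4.6,-15.4,0,-133,0],[1,0,-4.6,-15.4,0,-140,0]]'; python3 -m inch '[[1,0,0,0,0,-7,0],[1,0,0,0,0,-9,0],[1,0,0,0,0,-9,0]]'; python3 - <<'E'
from h import *
s=arm.read_state(); print(s['joints'].round(3))
im=arm.get_image('wrist');cv2.imwrite('pics/w3.png',im[:,:,::-1])
th=.1875;W=lambda v:(581.8+np.cos(th)*v[0]-np.sin(th)*v[1],17.1+np.sin(th)*v[0]+np.cos(th)*v[1],v[2])
for v in [(0,0,132),(0,0,90),(58,0,84)]: print(proj('wrist',W(v)))
q=proj('wrist',W((0,0,132))).astype(int)
crop('wrist',max(q[0]-50,0),max(q[1]-50,0),100,100,6,'pics/w3c.png',im); print(q)
E
```

```text
clock: 5.95
position: [579.8, 17.2, 226.4]
ee_rot: [-0.175, -0.684, 0.685, 0.179]
contact_force: [-0.5, -0.3, -0.4]
gripper_width: 85.1
clock: 6.2
position: [579.9, 17.2, 226.6]
ee_rot: [-0.123, -0.695, 0.697, 0.126]
contact_force: [-0.1, -0.6, -0.1]
gripper_width: 85.3
[ 3.080e-01  3.290e-01 -1.380e-01 -1.000e-03 -1.109e+00  9.080e-01]
[320.42884876 252.53646904]
[320.37299308 235.32453514]
[278.3867018  166.25978494]
[320 252]
```

View pics/w3.png

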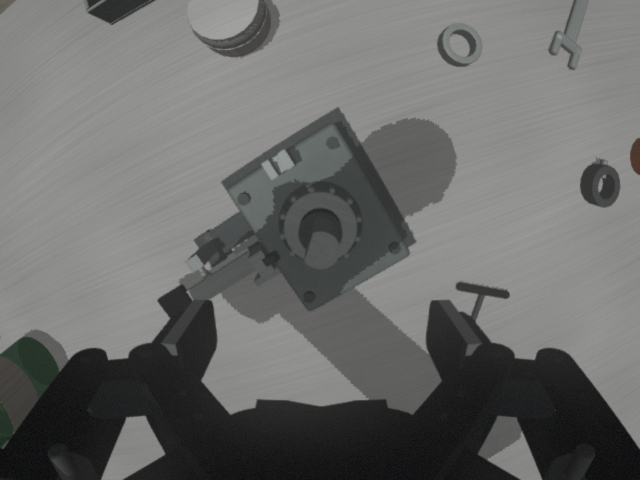

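View pics/w3c.png

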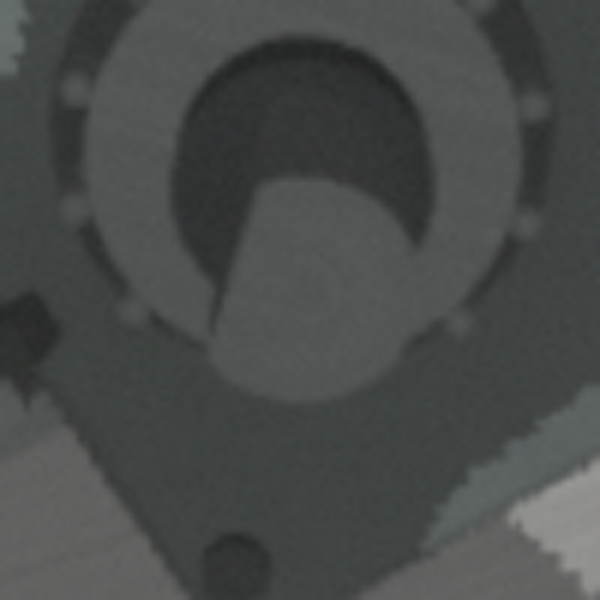

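```bash
python3 - <<'E'
from h import *
f=lambda a,b:(270+a/6-.4,202+b/6-.4)
A=atz('wrist',f(259,188),132);B=atz('wrist',f(210,347),132);print(A,B,np.linalg.norm(A-B))
# circle points
C=np.array([atz('wrist',f(*q),132)[:2] for q in [(259,188),(310,177),(370,198),(415,250),(402,345),(355,390),(300,402),(240,380),(210,347)]])
M=np.c_[2*C,np.ones(len(C))];s=np.linalg.lstsq(M,(C**2).sum(1),rcond=None)[0];print('c',s[:2],np.sqrt(s[2]+s[:2]@s[:2]))
m=(A+B)[:2]/2; n=np.array([-(A-B)[1],(A-B)[0]]);n*=np.sign(n@(m-s[:2]));print('flat dist',np.linalg.norm(m-s[:2]),'normal az',np.degrees(np.arctan2(n[1],n[0])),'mid az',np.degrees(np.arctan2(*(m-s[:2])[::-1])))
st=arm.read_state();z=R.from_quat(st['ee_rot']).as_matrix();print('jaw az',np.degrees(np.arctan2(z[1,2],z[0,2])))
# collar
for m in arm.masks_of('collar','wrist')[:3]: print(m['conf'],m['extent'])
print(shift((*s[:2],118)),shift((582,17.1,118)))
E
```

```text
[595.06404268  17.10472219 132.        ] [581.03569946  27.8341181  132.        ] 17.66109707259313
c [583.26783313  16.45541117] 11.822190954176435
flat dist 7.683501207799053 normal az 52.5899033393756 mid az 51.51004246769673
jaw az -110.41294733592815
0.94 [578.9, 158.4, 42.5, 49.0]
0.79 [629.4, 137.5, 10.6, 39.4]
[-0.34380789 10.9388568  -0.0482618 ] [-0.20250385 10.93925817 -0.06444706]
```

The flat's normal points at azimuth 52°, which is 0.73 rad anticlockwise of drive x. That is inside the stated range, and the fitted radius and flat distance match the given sizes. The turn needed is 17° clockwise.

```bash
python3 - <<'E'
from h import *
print(shift((581.4,14.9,115)))
E
```

```text
[-0.22393569 11.23964795  0.16206268]
```

```bash
python3 -m inch '[[1,-0.2,0,0.15,0,6,0],[1,-0.2,2,0.15,0,12,0],[1,-0.2,4,0.15,0,17.3,0],[1,-0.2,6,0.15,0,17.3,0],[1,-0.2,6,0.15,0,17.3,0],[1,-0.2,6,0.15,0,17.3,0]]'; python3 - <<'E'
from h import *
s=arm.read_state();z=R.from_quat(s['ee_rot']).as_matrix();print(np.degrees(np.arctan2(z[1,2],z[0,2])),s['joints'].round(3))
im=arm.get_image('wrist');cv2.imwrite('pics/w4.png',im[:,:,::-1])
print(proj('wrist',(582.8,16.7,132)),shift((581.4,14.9,115)))
E
```

```text
clock: 6.8
position: [581.7, 15.1, 168.0]
ee_rot: [-0.227, -0.668, 0.67, 0.229]
contact_force: [0.8, -0.3, 0.6]
gripper_width: 85.7
-127.64179422196403 [ 0.304  0.385 -0.214  0.    -0.976  0.609]
[319.51066495 293.71282176] [0.07338194 5.44472883 0.10652185]
```

View pics/w4.png

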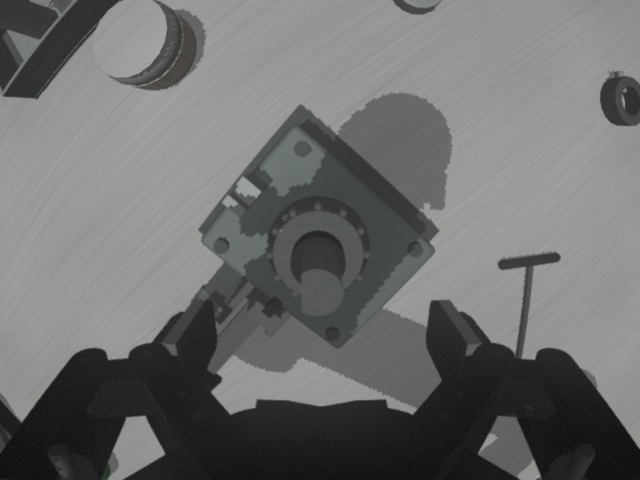

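```bash
python3 -m inch '[[1,0.05,2,0.05,0,0,0],[1,0.05,4,0.05,0,0,0],[1,0.05,5.3,0.05,0,0,0],[1,0.05,5.3,0.05,0,0,0],[0.5,0.05,5.3,0.05,0,0,0],[0.3,0.05,5.3,0.05,0,0,0]]'; python3 -m inch '[[0.25,0,0,0,0,0,0],[0,0,0,0,0,0,0],[0,0,0,0,0,0,0],[0,0,0,0,0,0,0],[0,0,0,0,0,0,0],[0,0,0,0,0,0,0]]'
```

```text
clock: 7.35
position: [583.0, 15.6, 118.2]
ee_rot: [0.229, 0.67, -0.669, -0.227]
contact_force: [-1.3, 1.1, 0.7]
gripper_width: 63.8
clock: 7.85
position: [581.6, 14.9, 117.3]
ee_rot: [-0.228, -0.669, 0.67, 0.228]
contact_force: [-1.0, -1.0, 5.6]
gripper_width: 18.6
```

```bash
python3 -m inch '[[0,0.02,0,0,0,6,0],[0,0.04,0,-0.01,0,12,0],[0,0.06,0,-0.02,0,18,0],[0,0.08,0,-0.03,0,24,0],[0,0.1,0,-0.04,0,30,0],[0,0.13,0,-0.05,0,36,0],[0,0.15,0,-0.06,0,41.6,0],[0,0.15,0,-0.06,0,41.6,0],[0,0.15,0,-0.06,0,41.6,0],[0,0.15,0,-0.06,0,41.6,0]]'; python3 - <<'E'
from h import *
s=arm.read_state();z=R.from_quat(s['ee_rot']).as_matrix();print(np.degrees(np.arctan2(z[1,2],z[0,2])),s['joints'].round(3),s['wrist_torque'],s['gripper_width'])
cv2.imwrite('pics/w5.png',arm.get_image('wrist')[:,:,::-1])
E
```

```text
clock: 8.68
position: [580.6, 16.1, 117.3]
ee_rot: [-0.451, -0.544, 0.545, 0.451]
contact_force: [-2.5, -2.4, 6.7]
gripper_width: 18.3
-169.2339405860952 [ 0.307  0.438 -0.276  0.001 -0.857 -0.12 ] [-0.65898932  0.84429319 -0.05031488] 18.320382934333164
```

View pics/w5.png

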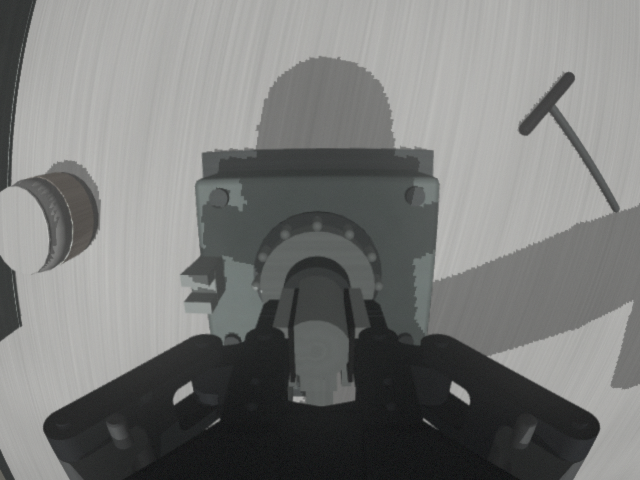

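The jaws hold the flat at 18.3 mm, and the box edge (195,180)–(440,180) is level in the picture, so the jaws are in line with drive x. Next: release, rise and verify.

```bash
python3 -m inch '[[0.4,0,0,0,0,0,0],[0.7,0,0,0,0,0,0],[0.8,0,0,0,0,0,0],[0.8,0,0,0,0,0,0],[0.8,0,-2,0,0,0,0],[0.8,0,-4.5,0,0,0,0],[1,0,-7.5,0,0,0,0],[1,0,-10,0,0,0,0],[1,0,-11,0,0,0,0],[1,0,-11,0,0,0,0],[1,0,-11,0,0,0,0]]'; python3 - <<'E'
from h import *
im=arm.get_image('wrist');cv2.imwrite('pics/w6.png',im[:,:,::-1])
q=proj('wrist',(582.8,16.7,132)).astype(int)
crop('wrist',q[0]-50,q[1]-50,100,100,6,'pics/w6c.png',im); print(q,arm.read_state()['joints'])
E
```

```text
clock: 9.65
position: [580.5, 17.0, 225.7]
ee_rot: [0.451, 0.545, -0.545, -0.451]
contact_force: [-0.7, -0.7, 0.4]
gripper_width: 85.2
[317 255] [ 3.07525647e-01  3.29596705e-01 -1.41869060e-01 -1.02588122e-03
 -1.10185755e+00 -1.19412226e-01]
```

View pics/w6c.png

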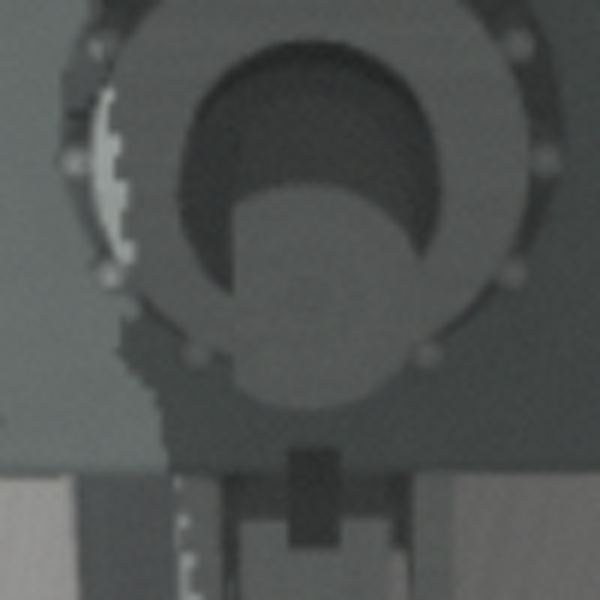

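View pics/w6.png

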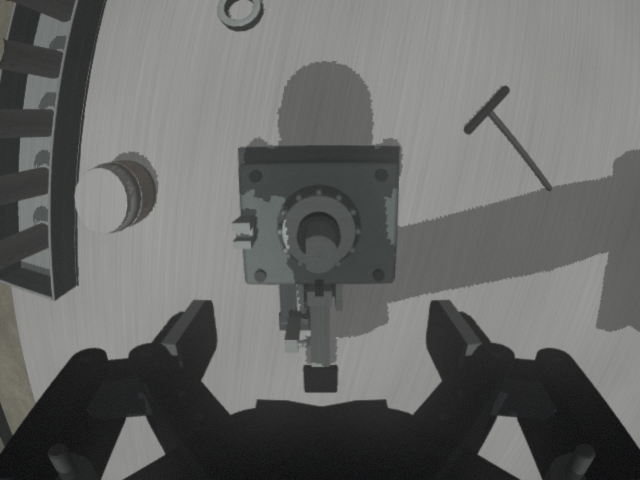

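The flat is vertical in the crop and faces the key rest at (243,233); the box edges are level. On to the collar.

```bash
python3 - <<'E'
from h import *
print(atz('wrist',(318.3,253.8),132),shift((510,-290,190)))
E
```

```text
[582.23840821  15.78811543 132.        ] [-28.83828172   3.48244182  12.58784298]
```

```bash
python3 -m inch '[[1,-4,0,1.7,0,-7,0],[1,-8,0,3.5,0,-14,0],[1,-12,0,5.2,0,-21,0],[1,-16,0.5,7,0,-28,0],[1,-20,1,8.7,0,-35,0],[1,-24,2,10.5,0,-42,0],[1,-27,3,11.8,0,-49,0],[1,-28.8,3.5,12.6,0,-49,0],[1,-28.8,3.5,12.6,0,-49,0],[1,-28.8,3.5,12.6,0,-49,0],[1,-28.8,3.5,12.6,0,-49,0]]'; python3 - <<'E'
from h import *
im=arm.get_image('wrist');cv2.imwrite('pics/w7.png',im[:,:,::-1])
q=proj('wrist',(510,-290,24)).astype(int)
crop('wrist',q[0]-60,q[1]-60,120,120,5,'pics/w7c.png',im)
s=arm.read_state();z=R.from_quat(s['ee_rot']).as_matrix();print(np.degrees(np.arctan2(z[1,2],z[0,2])),s['joints'].round(3),q)
for m in arm.masks_of('collar','wrist')[:3]: print(m['conf'],m['extent'])
E
```

```text
clock: 10.62
position: [510.1, -289.7, 189.5]
ee_rot: [0.184, 0.683, -0.682, -0.186]
contact_force: [-0.2, 0.3, 0.4]
gripper_width: 85.0
-120.21920540847731 [-0.239  0.37  -0.174 -0.    -1.029  1.283] [322 228]
0.89 [293.9, 186.7, 62.7, 70.4]
0.77 [385.5, 124.6, 64.3, 65.0]
```

View pics/w7.png

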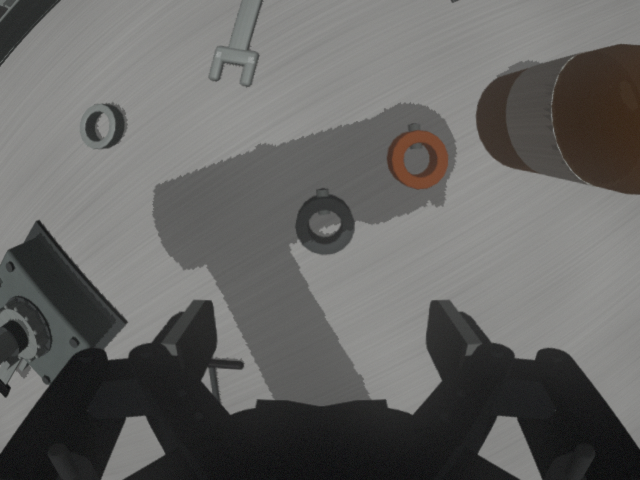

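View pics/w7c.png

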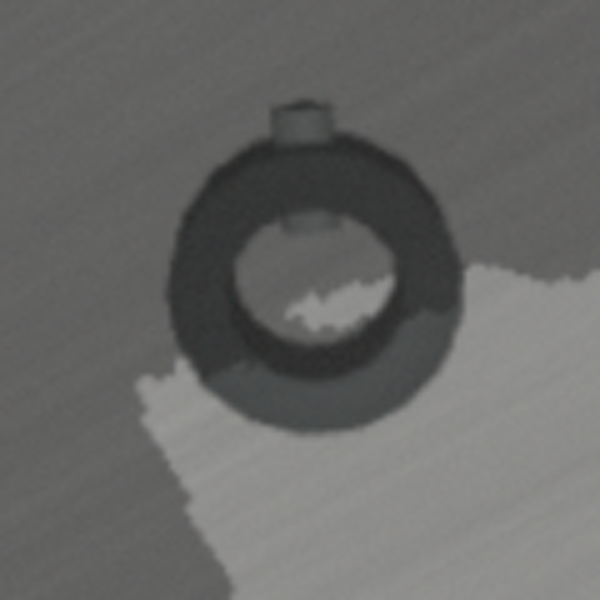

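```bash
python3 - <<'E'
from h import *
f=lambda a,b:(262+a/5-.4,168+b/5-.4)
# fit ring centre+screw az: predicted outline at z=24 top outer edge
C=np.array([atz('wrist',f(*q),24)[:2] for q in [(168,290),(200,375),(250,418),(315,433),(385,415),(440,360),(462,290),(450,225),(180,225)]])
M=np.c_[2*C,np.ones(len(C))];s=np.linalg.lstsq(M,(C**2).sum(1),rcond=None)[0];print('outer',s[:2],np.sqrt(s[2]+s[:2]@s[:2]))
D=np.array([atz('wrist',f(*q),24)[:2] for q in [(235,275),(250,238),(285,214),(345,212),(385,240),(398,275),(375,322)]])
c=s[:2]
M=np.c_[2*D,np.ones(len(D))];s=np.linalg.lstsq(M,(D**2).sum(1),rcond=None)[0];print('bore',s[:2],np.sqrt(s[2]+s[:2]@s[:2]))
o=atz('wrist',f(303,104),12)[:2];i=atz('wrist',f(313,228),12)[:2];print(o,np.linalg.norm(o-c),i,np.linalg.norm(i-c),[np.degrees(np.arctan2(*(v)[::-1])) for v in(o-c,o-i)])
for a in range(-40,-23,2):
  print(a,[((proj('wrist',(c[0]+r*np.cos(np.radians(a)),c[1]+r*np.sin(np.radians(a)),h))+.4-[262,168])*5).round() for r,h in((29,17),(29,12),(8.7,12))])
E
```

```text
outer [ 512.02383654 -292.07759437] 23.753992628148485
bore [ 513.1992949  -292.90303556] 12.505933398283107
[ 537.55443599 -304.72648761] 28.492209600676322 [ 518.82855932 -295.76539325] 7.73977471016494 [np.float64(-26.355678676379522), np.float64(-25.573012812597952)]
-40 [array([346., 107.]), array([345., 103.]), array([323., 223.])]
-38 [array([339., 106.]), array([339., 102.]), array([322., 223.])]
-36 [array([333., 105.]), array([333., 101.]), array([320., 223.])]
-34 [array([327., 105.]), array([326., 101.]), array([318., 222.])]
-32 [array([321., 104.]), array([320., 101.]), array([316., 222.])]
-30 [array([314., 104.]), array([314., 101.]), array([314., 222.])]
-28 [array([308., 104.]), array([308., 101.]), array([312., 222.])]
-26 [array([302., 105.]), array([302., 101.]), array([311., 222.])]
-24 [array([296., 105.]), array([296., 102.]), array([309., 223.])]
```

The screw points at azimuth −26°, with the collar centred near (512,−292). The fitted radius of 23.8 mm and screw length of 28.5 mm match the given sizes, and it is the dark ring, not the orange one. Now descend and grip.

```bash
python3 - <<'E'
from h import *
print(shift((512.2,-292.2,20)))
E
```

```text
[-0.28140306 17.08308839  0.24849858]
```

```bash
python3 -m inch '[[1,-0.28,3,0.15,0,-4,0],[1,-0.28,6,0.25,0,-4,0],[1,-0.28,9,0.25,0,-4,0],[1,-0.28,12,0.25,0,-4,0],[1,-0.28,13.5,0.25,0,-4,0],[1,-0.28,14,0.25,0,-4,0],[1,-0.28,14,0.25,0,-4,0],[1,-0.28,14,0.25,0,-4,0]]'; python3 - <<'E'
from h import *
cv2.imwrite('pics/w8.png',arm.get_image('wrist')[:,:,::-1])
s=arm.read_state();z=R.from_quat(s['ee_rot']).as_matrix();print(np.degrees(np.arctan2(z[1,2],z[0,2])),s['position'],shift((512.2,-292.2,20)))
E
```

```text
clock: 11.38
position: [513.3, -292.8, 52.4]
ee_rot: [-0.16, -0.689, 0.689, 0.159]
contact_force: [-0.4, -0.2, -0.2]
gripper_width: 85.4
-116.14082100533473 [ 513.57629606 -293.02632232   52.94249197] [ 0.1704516   3.29372737 -0.01241104]
```

View pics/w8.png

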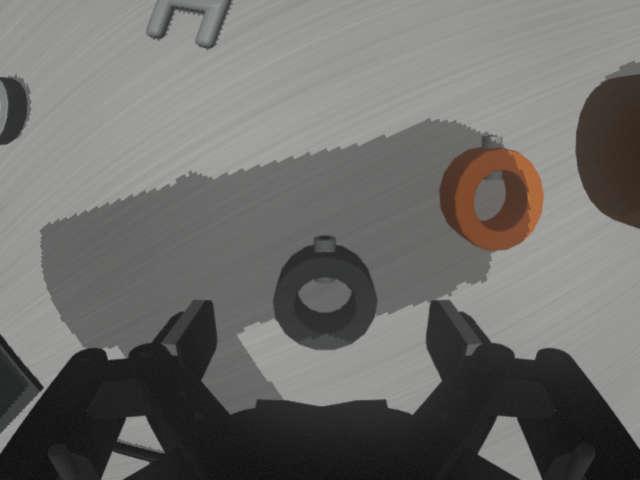

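```bash
python3 -m inch '[[1,0.15,1.5,0.05,0,0,0],[1,0.15,2.7,0.05,0,0,0],[1,0.15,3.2,0.05,0,0,0],[1,0.15,3.2,0.05,0,0,0],[0.8,0.15,3.2,0.05,0,0,0],[0.6,0.15,3.2,0.05,0,0,0],[0.4,0.15,3.2,0.05,0,0,0],[0.3,0.15,3.2,0.05,0,0,0],[0.2,0.15,3.2,0.05,0,0,0],[0.2,0.15,3.2,0.05,0,0,0],[0.2,0.15,3.2,0.05,0,0,0],[0.2,0.15,3.2,0.05,0,0,0]]'; python3 - <<'E'
from h import *
cv2.imwrite('pics/w9.png',arm.get_image('wrist')[:,:,::-1]); print(arm.read_state()['gripper_width'])
E
```

```text
clock: 12.43
position: [511.3, -293.4, 20.9]
ee_rot: [-0.161, -0.689, 0.689, 0.16]
contact_force: [-1.3, -0.7, 5.6]
gripper_width: 46.5
46.3858189711969
```

View pics/w9.png

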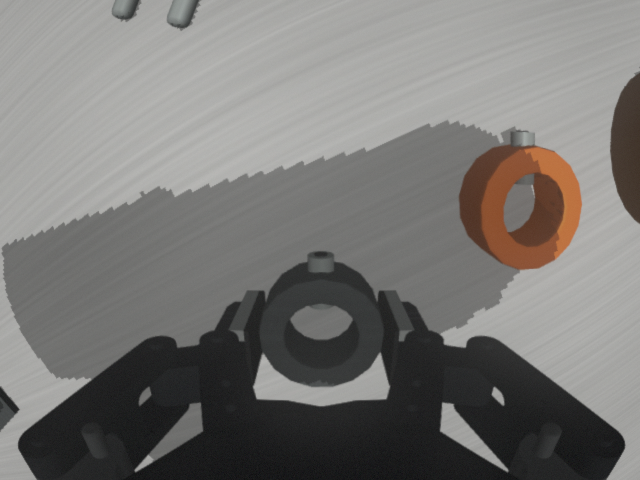

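```bash
python3 -m inch '[[0.2,0,-3,0,0,0,0],[0.2,0,-7,0,0,0,0],[0.2,0,-11,0,0,0,0],[0.2,0,-15,0,0,0,0],[0.2,0,-17,0,0,0,0],[0.2,0,-17,0,0,0,0],[0.2,0,-17,0,0,0,0],[0.2,0,-17,0,0,0,0]]'; python3 - <<'E'
from h import *
im=arm.get_image('wrist');crop('wrist',220,220,200,180,4,'pics/w10.png',im)
s=arm.read_state();print(s['position'],s['gripper_width'],s['contact_force'],s['joints'].round(2),np.degrees(np.arctan2(*R.from_quat(s['ee_rot']).as_matrix()[1::-1,2])))
E
```

```text
clock: 13.15
position: [509.2, -292.4, 187.7]
ee_rot: [0.16, 0.689, -0.688, -0.162]
contact_force: [-0.1, -1.1, -3.1]
gripper_width: 46.2
[ 509.11970357 -292.48522031  187.05822306] 46.31475992859898 [ 0.25262842  0.29220705 -2.16042477] [-0.25  0.37 -0.18 -0.   -1.03  1.36] -116.25907580855169
```

View pics/w10.png

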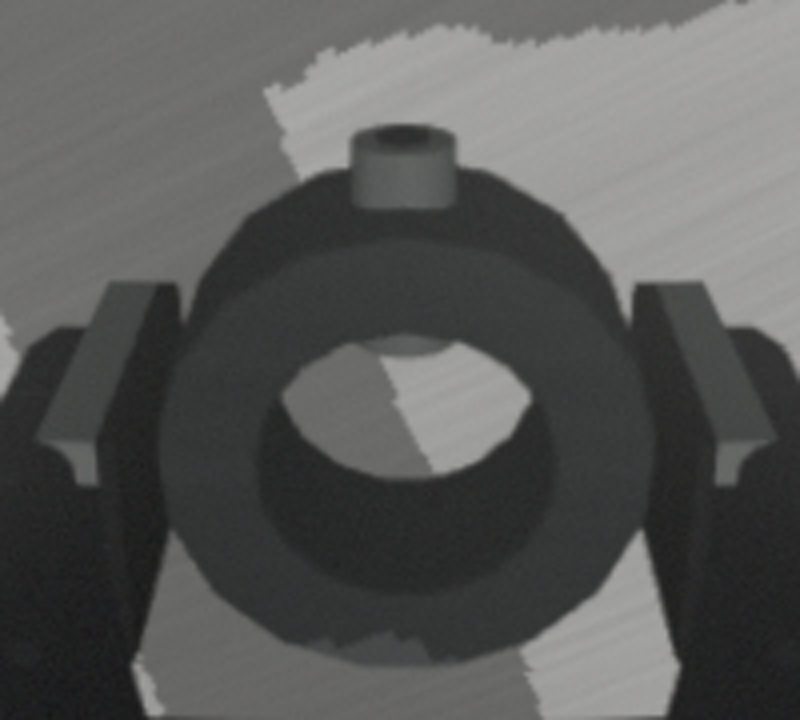

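```bash
cat > fit.py <<'E'
from h import *
from scipy.optimize import least_squares
def fit(meas,p):
    # meas: list of (type, val) ; model in tool frame: centre top (tx,ty,tz), tilt about tool z, tool x, yaw about tool y
    s=arm.read_state(); r=R.from_quat(s['ee_rot']); pos=s['position']
    def pts(v,rad,h,n=72):
        a=np.linspace(0,2*np.pi,n,endpoint=False)
        # collar frame: x screw = tool -x ; z up = tool -y ; y = tool -z?? right-handed
        L=np.c_[rad*np.cos(a),rad*np.sin(a),np.full(n,h)]
        return out(v,L)
    B=np.array([[-1,0,0],[0,0,-1],[0,-1,0]]).T  # columns: collar axes in tool
    assert abs(np.linalg.det(B)-1)<1e-6
    def out(v,L):
        tx,ty,tz,al,be,ga=v
        W=R.from_rotvec([be,ga,al]).apply((B@np.asarray(L,float).T).T)+[tx,ty,tz]
        W=r.apply(W)+pos
        return np.array([proj('wrist',w,p) for w in W])
    return pts,out
E
python3 - <<'E'
from fit import *
p=arm.camera_params('wrist'); pts,out=fit(None,p)
g=lambda a,b:np.array((220+a/4-.375,220+b/4-.375))
def res(v):
    o=pts(v,24,24); b=pts(v,13.8,24); bb=pts(v,24,0); e=[]
    e+=[o[:,0].min()-g(160,0)[0],o[:,0].max()-g(655,0)[0],o[:,1].min()-g(0,240)[1],o[:,1].max()-g(0,667)[1]]
    e+=[b[:,0].min()-g(258,0)[0],b[:,0].max()-g(553,0)[0],b[:,1].min()-g(0,335)[1],b[:,1].max()-g(0,596)[1]]
    bi=pts(v,13.8,0); e+=[bi[:,1].max()-g(0,479)[1]]
    sc=out(v,[(29,0,12),(29,5,12),(29,-5,12),(29,0,17)])
    e+=list(sc[0]-g(404,137)); e+=[sc[1,0]-g(351 if sc[1,0]<sc[2,0] else 457,0)[0],sc[2,0]-g(457 if sc[1,0]<sc[2,0] else 351,0)[0]]
    return np.array(e+list(np.array(v)[3:5]*5))
r=least_squares(res,[0,20,0,0,0,0]); print(r.x[:3].round(2),np.degrees(r.x[3:]).round(2)); print(r.fun.round(2))
E
```

```text
[ 3.07 23.75  1.52] [-1.26  4.8  -2.1 ]
[-0.69  0.7  -1.5   1.34  0.7  -0.74  0.93 -1.26 -0.93 -0.02  1.41  0.29
 -0.25 -0.11  0.42]
```

```bash
python3 - <<'E'
from fit import *
p=arm.camera_params('wrist'); pts,out=fit(None,p)
g=lambda a,b:np.array((220+a/4-.375,220+b/4-.375))
for fixal in (0,1):
  def res(q):
    v=[q[0],q[1],q[2],0 if fixal else q[3],0,q[4]]
    o=pts(v,24,24); b=pts(v,13.8,24); e=[]
    e+=[o[:,0].min()-g(160,0)[0],o[:,0].max()-g(655,0)[0],o[:,1].min()-g(0,240)[1],o[:,1].max()-g(0,667)[1]]
    e+=[b[:,0].min()-g(258,0)[0],b[:,0].max()-g(553,0)[0],b[:,1].min()-g(0,335)[1],b[:,1].max()-g(0,596)[1]]
    bi=pts(v,13.8,0); e+=[bi[:,1].max()-g(0,479)[1]]
    sc=out(v,[(29,0,12)]); e+=list(sc[0]-g(404,137))
    return np.array(e)
  r=least_squares(res,[0,20,0,0,0]); print(r.x[:3].round(2),np.degrees(r.x[3:]).round(2),r.cost); print(r.fun.round(2))
E
```

```text
[ 3.33 24.14 -0.28] [-1.43 -0.47] 5.980932795871571
[-1.02  0.51 -1.5   1.24  0.96 -0.44  0.89 -1.36 -0.83 -0.02  1.55]
[ 2.49 23.44 -0.29] [ 0.   -0.46] 7.332798523276433
[-1.37  0.85 -0.81  0.98  0.77 -0.25  1.52 -1.31 -2.01 -0.01  1.32]
```

```bash
python3 - <<'E'
from h import *
print(shift((584.8,17.5,187)))
E
```

```text
[  6.92758681   0.03407362 -31.14788684]
```

```bash
python3 -m inch '[[0.2,0.6,-1,-3,0,-4,0],[0.2,1.5,-1,-6,0,-8,0],[0.2,2.2,-1,-9,0,-12,0],[0.2,3,-1,-12,0,-16,0],[0.2,3.8,-1,-15.5,0,-20,0],[0.2,4.5,-1,-19,0,-24,0],[0.2,5.2,-1,-22.5,0,-28,0],[0.2,6,-1,-26,0,-32,0],[0.2,6.5,-1,-29,0,-35,0],[0.2,6.9,-0.5,-31.1,0,-37,0],[0.2,6.9,0,-31.1,0,-37,0],[0.2,6.9,0,-31.1,0,-37,0],[0.2,6.9,0,-31.1,0,-37,0]]'; python3 - <<'E'
from h import *
im=arm.get_image('wrist');cv2.imwrite('pics/w11.png',im[:,:,::-1])
s=arm.read_state();print(s['position'],s['gripper_width'],s['joints'].round(2),np.degrees(np.arctan2(*R.from_quat(s['ee_rot']).as_matrix()[1::-1,2])))
crop('side',250,180,120,100,6,'pics/s11.png')
print(shift((584.8,17.5,165)))
E
```

```text
clock: 14.28
position: [584.9, 16.0, 187.2]
ee_rot: [0.068, -0.704, 0.704, -0.065]
contact_force: [-0.1, -0.3, -1.5]
gripper_width: 46.7
[585.25126322  15.56577538 187.9544633 ] 46.226373722783684 [ 0.3   0.37 -0.18  0.   -1.02  1.45] -79.28641919149318
[ 0.02906941  2.35802349 -0.22262599]
```

View pics/w11.png

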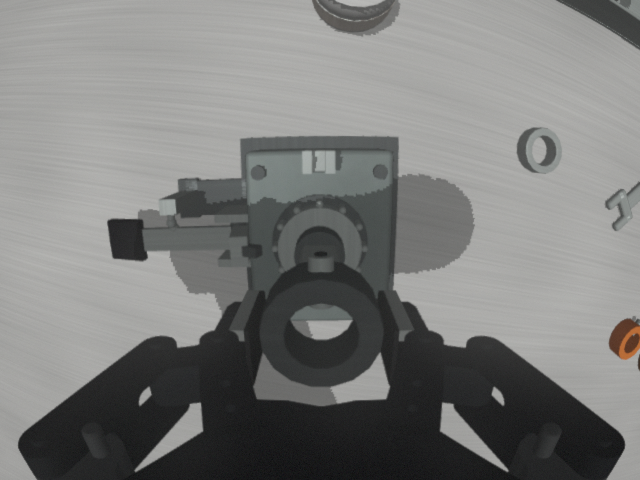

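View pics/s11.png

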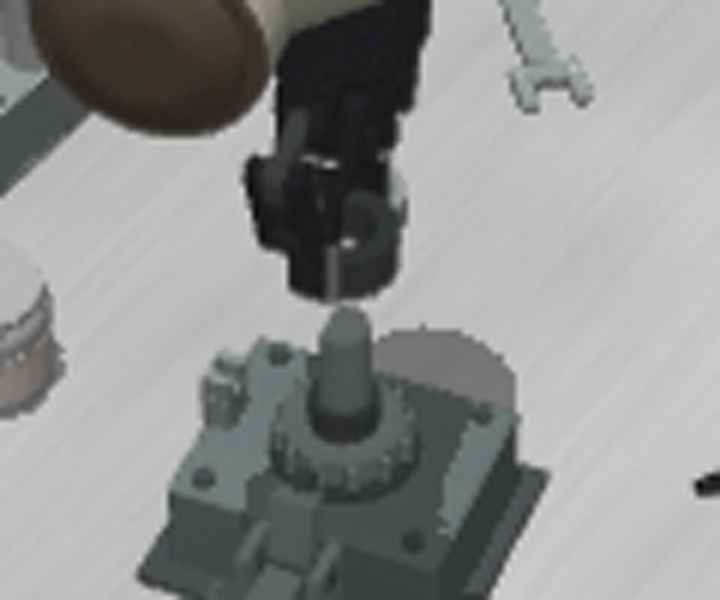

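```bash
python3 -m inch '[[0.2,0,1,-0.1,0,0,0],[0.2,0,2,-0.18,0,0,0],[0.2,0,2.3,-0.18,0,0,0],[0.2,0,2.3,-0.18,0,0,0]]'; python3 - <<'E'
from h import *
im=arm.get_image('wrist');crop('wrist',200,130,240,270,2.2,'pics/w12.png',im)
s=arm.read_state();print(s['position'],s['gripper_width'])
crop('side',260,190,100,90,8,'pics/s12.png')
p=arm.camera_params('side');print('cam',ray('side',(300,230),p))
k=lambda X:((proj('side',X,p)+.4-[260,190])*8).round()
C=np.array([582.0,17.0,0])
a=np.linspace(0,2*np.pi,60)
def ext(r,z,c): 
    q=np.array([k(c+[r*np.cos(t),r*np.sin(t),z]) for t in a]); return q.min(0),q.max(0)
print('shaft r12 top',ext(12,132,C),'at100',ext(12,105,C))
B=s['position']-[0,0,0]; c=np.array([B[0]-2.5*.982,B[1]-2.5*.187,0])
for h in (20.5,23.5): print('collar bottom',h,ext(24,B[2]-h,c))
E
```

```text
clock: 14.72
position: [584.5, 17.6, 164.5]
ee_rot: [0.067, -0.704, 0.704, -0.065]
contact_force: [-0.2, 0.0, -2.9]
gripper_width: 46.4
[585.19200711  17.73245425 165.38315418] 46.420542047707244
cam (array([ -55.1417216 ,  962.84082005, 1262.12667156]), array([ 0.40882417, -0.58649722, -0.69975489]))
shaft r12 top (array([343., 327.]), array([417., 379.])) at100 (array([344., 386.]), array([417., 438.]))
collar bottom 20.5 (array([303., 273.]), array([452., 377.]))
collar bottom 23.5 (array([303., 279.]), array([452., 384.]))
```

View pics/w12.png

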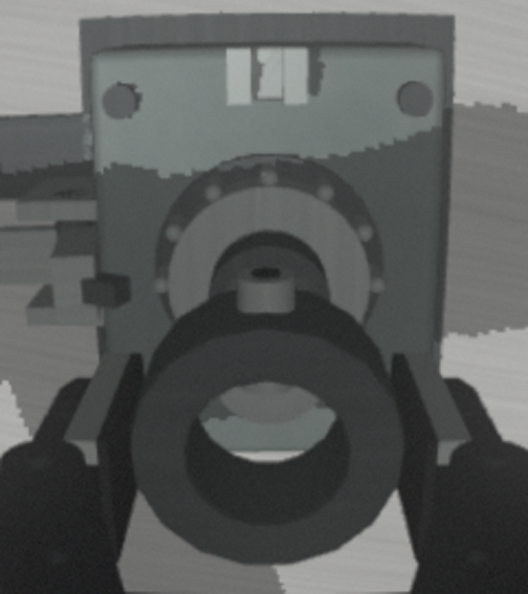

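View pics/s12.png

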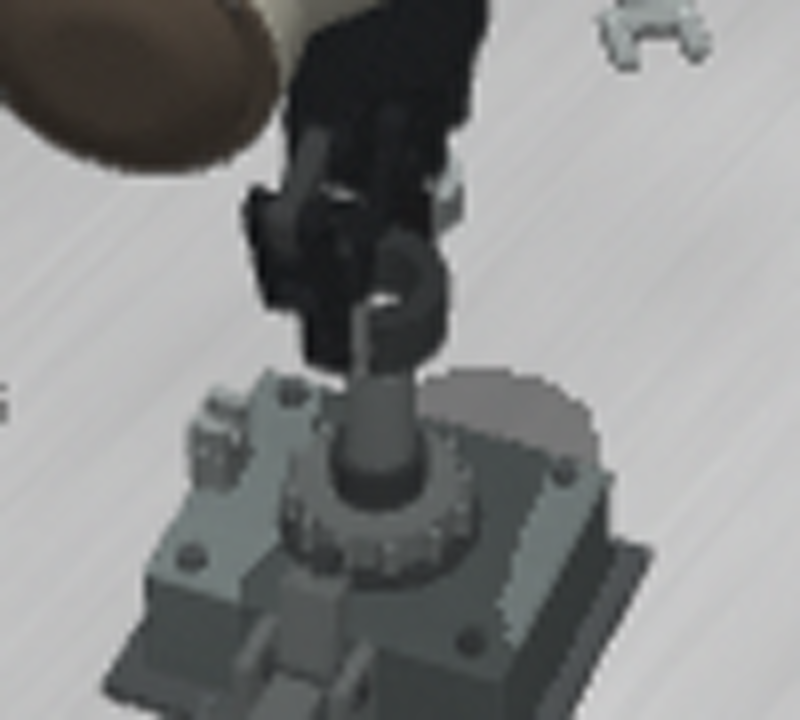

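```bash
python3 - <<'E'
from h import *
g=lambda a,b:(200+a/2.2-.27,130+b/2.2-.27)
s=arm.read_state(); r=R.from_quat(s['ee_rot'])
t=lambda px,z: r.inv().apply(atz('wrist',px,z)-s['position']).round(2)
print('tip back edge in tool (expect axis x+12)',t(g(268,424),132))
print('shoulder far edge z90 (axis-16)',t(g(270,231),90))
print('wheel far edge z74 (axis-33)',t(g(268,152),74), 'wheel ring', t(g(268,187),74))
print('key top',t(g(268,75),84))
print('axis in tool from est', r.inv().apply(np.array([582,17,132])-s['position']))
E
```

```text
tip back edge in tool (expect axis x+12) [14.08 34.06  0.25]
shoulder far edge z90 (axis-16) [-18.21  76.04   0.81]
wheel far edge z74 (axis-33) [-35.84  92.03   0.33] wheel ring [-26.33  92.03   0.32]
key top [-56.97  82.02   0.31]
axis in tool from est [ 3.75423913 34.04991724  0.19669324]
```

```bash
python3 -m inch '[[0.2,0,0.4,0.05,0,0,0],[0.2,0,0.8,0.05,0,0,0],[0.2,0,1.0,0.05,0,0,0]]';python3 -m inch '[[0.2,0,0.15,0,0,0,0],[0.2,0,0.3,0,0,0,0]]'; python3 -m inch '[[0.2,0,0.15,0,0,0,0],[0.2,0,0.3,0,0,0,0]]'
```

```text
clock: 15.07
position: [585.6, 17.6, 155.8]
ee_rot: [-0.066, 0.704, -0.704, 0.066]
contact_force: [0.4, 0.1, -1.2]
gripper_width: 46.8
clock: 15.23
position: [585.8, 17.7, 153.1]
ee_rot: [0.066, -0.704, 0.704, -0.066]
contact_force: [0.3, -0.6, -1.7]
gripper_width: 46.4
clock: 15.4
position: [585.9, 17.7, 150.3]
ee_rot: [-0.066, 0.704, -0.704, 0.066]
contact_force: [0.0, -0.6, -1.7]
gripper_width: 46.4
```

```bash
python3 -m inch '[[0.2,0,0.15,0,0,0,0],[0.2,0,0.3,0,0,0,0]]'; python3 -m inch '[[0.2,0,0.15,0,0,0,0],[0.2,0,0.3,0,0,0,0]]'; python3 - <<'E'
from h import *
crop('wrist',200,130,240,270,2.2,'pics/w13.png'); crop('side',260,190,100,90,8,'pics/s13.png')
E
```

```text
clock: 15.57
position: [585.8, 17.7, 147.2]
ee_rot: [-0.066, 0.704, -0.704, 0.066]
contact_force: [0.6, 0.5, -2.7]
gripper_width: 46.3
clock: 15.73
position: [585.8, 17.7, 144.2]
ee_rot: [-0.066, 0.704, -0.704, 0.066]
contact_force: [0.6, -0.0, -2.1]
gripper_width: 46.6
```

View pics/w13.png

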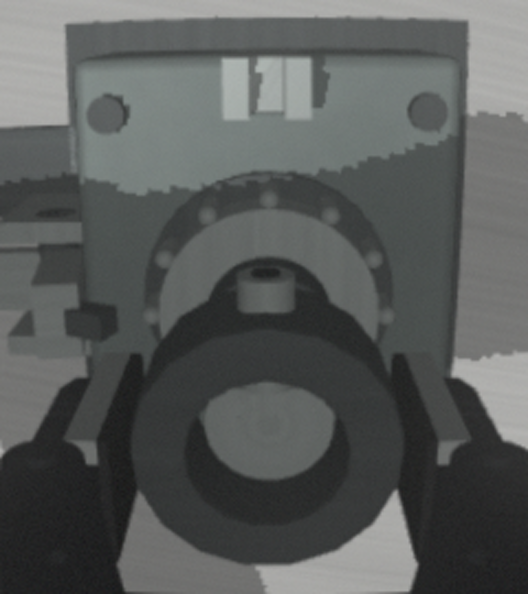

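View pics/s13.png

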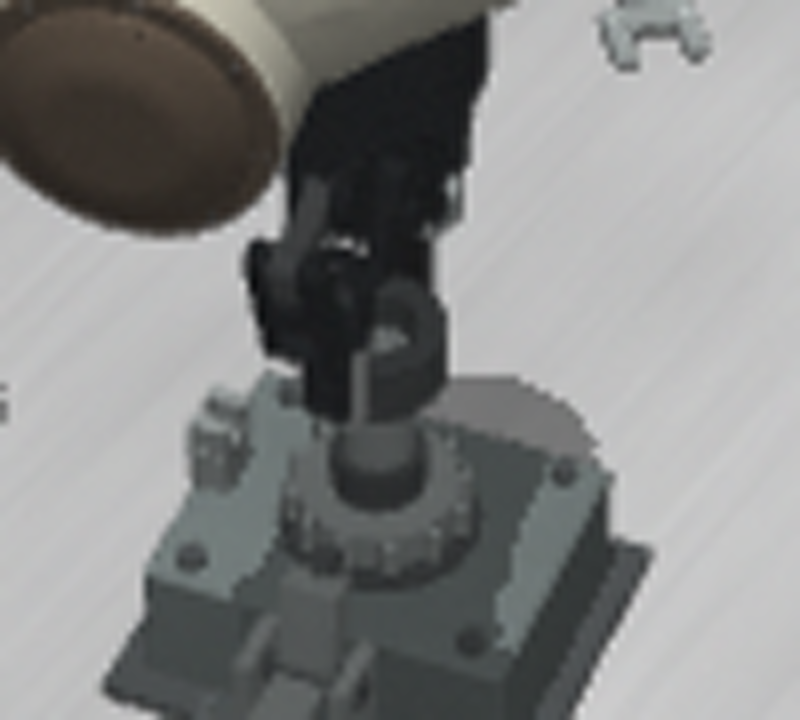

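The shaft tip (268,430) is inside the bore and the screw is in line with the notch. No contact yet, so I continue down.

```bash
python3 -m inch '[[0.2,0,0.15,0,0,0,0],[0.2,0,0.3,0,0,0,0]]'; python3 -m inch '[[0.2,0,0.15,0,0,0,0],[0.2,0,0.3,0,0,0,0]]';python3 -m inch '[[0.2,0,0.15,0,0,0,0],[0.2,0,0.3,0,0,0,0]]'
```

```text
clock: 16.0
position: [585.9, 17.7, 141.4]
ee_rot: [-0.066, 0.704, -0.704, 0.067]
contact_force: [0.1, -0.2, -2.4]
gripper_width: 46.6
clock: 16.17
position: [585.8, 17.7, 138.2]
ee_rot: [-0.066, 0.704, -0.704, 0.066]
contact_force: [0.1, 0.3, -1.5]
gripper_width: 46.4
clock: 16.33
position: [585.8, 17.7, 135.1]
ee_rot: [0.066, -0.704, 0.704, -0.066]
contact_force: [-0.1, -1.4, -1.8]
gripper_width: 46.5
```

```bash
python3 -m inch '[[0.2,0,0.2,0,0,0,0],[0.2,0,0.4,0,0,0,0],[0.2,0,0.6,0,0,0,0]]'; python3 -m inch '[[0.2,0,0.2,0,0,0,0],[0.2,0,0.4,0,0,0,0],[0.2,0,0.6,0,0,0,0]]';python3 -m inch '[[0.2,0,0.2,0,0,0,0],[0.2,0,0.4,0,0,0,0],[0.2,0,0.6,0,0,0,0]]'
```

```text
clock: 16.58
position: [585.8, 17.7, 129.1]
ee_rot: [-0.066, 0.704, -0.704, 0.066]
contact_force: [-0.6, -0.4, -2.1]
gripper_width: 46.3
clock: 16.83
position: [585.8, 17.7, 123.1]
ee_rot: [-0.066, 0.704, -0.704, 0.066]
contact_force: [0.1, -0.0, -2.4]
gripper_width: 46.3
clock: 17.08
position: [585.8, 17.7, 117.1]
ee_rot: [0.066, -0.704, 0.704, -0.066]
contact_force: [-0.8, -1.3, -2.4]
gripper_width: 46.4
```

```bash
for i in 1 ; do python3 -m inch '[[0.2,0,0.15,0,0,0,0],[0.2,0,0.3,0,0,0,0]]'; done; python3 -m inch '[[0.2,0,0.1,0,0,0,0],[0.2,0,0.2,0,0,0,0]]'
```

```text
clock: 17.25
position: [585.8, 17.7, 114.1]
ee_rot: [0.066, -0.704, 0.704, -0.066]
contact_force: [-0.6, 0.1, -2.5]
gripper_width: 46.5
clock: 17.42
position: [585.8, 17.7, 112.2]
ee_rot: [-0.066, 0.704, -0.704, 0.066]
contact_force: [0.2, 0.2, -1.8]
gripper_width: 46.5
```

```bash
python3 -m inch '[[0.2,0,0.1,0,0,0,0],[0.2,0,0.1,0,0,0,0]]'; python3 -m inch '[[0.2,0,0.1,0,0,0,0],[0.2,0,0.1,0,0,0,0]]'
```

```text
clock: 17.58
position: [585.7, 17.7, 111.1]
ee_rot: [-0.066, 0.704, -0.704, 0.066]
contact_force: [0.6, 0.6, -1.9]
gripper_width: 47.0
clock: 17.75
position: [585.9, 17.7, 110.9]
ee_rot: [0.066, -0.704, 0.704, -0.067]
contact_force: [-1.5, -0.5, 1.4]
gripper_width: 46.4
```

```bash
python3 -m inch '[[0.2,0,0.05,0,0,0,0],[0.2,0,0.05,0,0,0,0]]'; python3 -m inch '[[0.2,0,0.05,0,0,0,0],[0.2,0,0.05,0,0,0,0]]';  python3 - <<'E'
from h import *
im=arm.get_image('wrist');cv2.imwrite('pics/w14.png',im[:,:,::-1]); crop('side',260,190,100,90,8,'pics/s14.png')
s=arm.read_state();print(s['position'],s['contact_force'],s['wrist_torque'],np.degrees(np.arctan2(*R.from_quat(s['ee_rot']).as_matrix()[1::-1,2])))
E
```

```text
clock: 17.92
position: [585.9, 17.7, 110.9]
ee_rot: [0.066, -0.704, 0.704, -0.067]
contact_force: [-3.3, -0.2, 4.7]
gripper_width: 46.2
clock: 18.08
position: [585.9, 17.7, 110.8]
ee_rot: [0.066, -0.704, 0.704, -0.067]
contact_force: [-3.4, 0.9, 7.6]
gripper_width: 46.6
[585.93076009  17.65907869 110.79615014] [-3.5571655  -0.41895811  7.77506923] [ 0.14553057  1.07003845 -0.02858234] -79.20124007010847
```

View pics/w14.png

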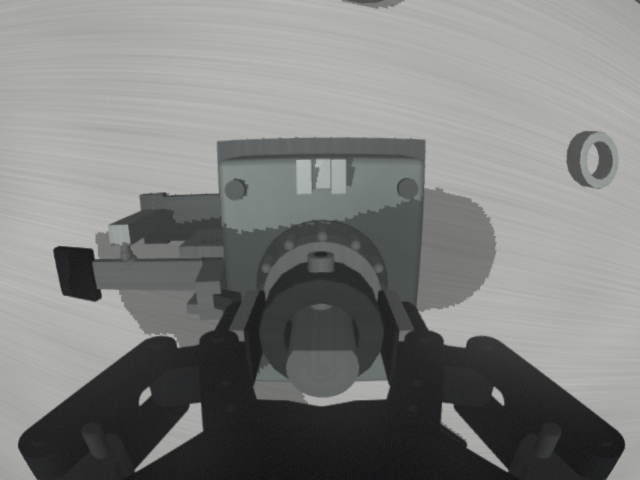

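View pics/s14.png

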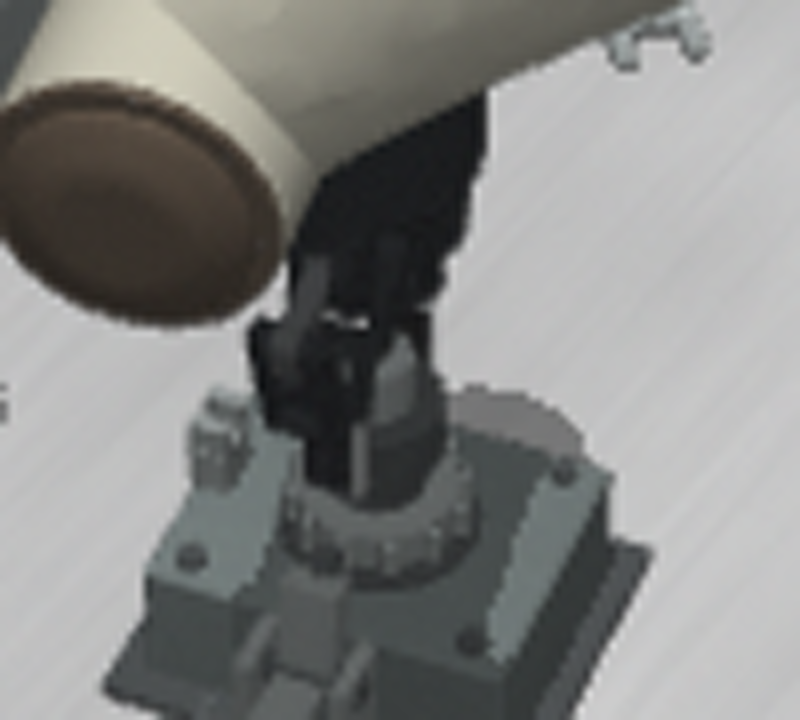

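```bash
python3 -m inch '[[0.2,0.05,0.03,0,0,0,0],[0.2,0.05,0.03,0,0,0,0],[0.2,0.05,0.03,0,0,0,0]]'; python3 - <<'E'
from h import *
crop('wrist',220,200,200,200,3,'pics/w15.png'); crop('top',220,190,140,120,5,'pics/t15.png')
s=arm.read_state();print(s['contact_force'],s['gripper_width'],s['position'],s['clock'])
E
```

```text
clock: 18.43
position: [585.9, 17.7, 110.8]
ee_rot: [0.066, -0.704, 0.704, -0.067]
contact_force: [-3.0, 1.0, 7.3]
gripper_width: 46.2
[-3.63228719  0.98012932  7.25320958] 46.69496552095735 [585.88681261  17.68235582 110.80254237] 18.5333
```

View pics/w15.png

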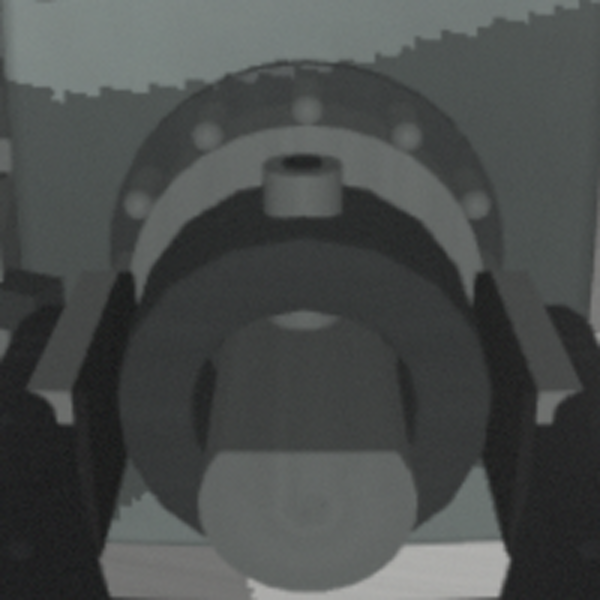

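The crop shows the flat's edge level at (205–415,450), the screw at (302,185) over it and aimed at the notch, and the collar concentric and seated. Handing in.

```bash
python3 - <<'E'
from bench import arm
print(arm.job_done())
E
```

```text
the job is handed in; nothing more can be done
None
```

The job is done and handed in at about 18.5 s; no verdict was reported. I pressed the lock lever down until it stayed by itself. I then gripped the shaft on its flat (18.3 mm across the jaws), turned it 42° clockwise to face the key rest, and slid the dark collar down with its screw over the flat.

**Last checks:**
- **Seat:** contact came at tool height 110.8 mm. I had gripped the collar 20.9 mm above its underside, so its underside is at about 90 mm. The gripper still holds it (46.7 mm) and presses down with about 7 N.
- **Screw:** the wrist picture shows the flat level, the screw over it and pointing at the notch. The jaws are within about 0.1° of the planned angle.
- **Lever:** it was still down in the wrist picture taken with the collar seated.
- **Other things:** I touched nothing else on purpose.

**Disagreements:**
- **Collar position:** the wrist and side cameras differed by 1–2 mm on where the collar sat in the gripper. It still went down the shaft without any contact force before the shoulder.
- **Side force:** about 3.5 N remains sideways at the wrist, and commanding a 0.5 mm shift did not change it.
- **Readings:** the gripper reads 1–2 mm under the true widths of the shaft and the collar.

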